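# Lay out a stripped first stage in order of size

## Task

This diving regulator's first stage has been stripped and cleaned. Lay its four metal parts from the bench mat out in the tray for reassembly, one standing upright in the middle of each rubber dish as it stands now, in order of diameter: the widest in the dish next to the black valve body, and so on down to the narrowest in the dish next to the spanner. Set the parts down, do not drop or knock them, and leave the valve body and the spanner where they are.

Things in the scene. Friction and masses are not known exactly. Their poses are not given: they have to be found in the camera images.
- end_cap: end cap, the widest part: chromed round cap lying mouth-down, 50 mm in diameter, 28 mm high, straight sides up to 23 mm, about 170 g. It starts on the bench mat in front of the tray. Origin: centre of its underside, z up
- piston: piston, second widest: chromed disc 40 mm in diameter and 11 mm thick with a stem 12 mm in diameter standing up from its middle to 46 mm in all, about 100 g. It starts on the bench mat. Origin: centre of its underside, z up along the stem
- yoke_retainer: yoke retainer, third widest: chromed round flange 30 mm in diameter and 14 mm high with a threaded tube 18 mm in diameter on top, 30 mm high in all, about 70 g. It starts on the bench mat. Origin: centre of its underside, z up
- orifice: brass orifice, the narrowest part: cylinder 20 mm in diameter and 18 mm high with a short nozzle 12 mm across on top, 24 mm high in all, about 40 g. It starts on the bench mat. Origin: centre of its underside, z up
- dish_a: shallow round black rubber dish, 74 mm across outside, 68 mm inside, lip 5 mm high, floor 2 mm thick; fixed in the tray, the end one of the row of four in the aluminium tray that lies farthest to the robot's right (-y); the dishes are about 80 mm apart. Origin: centre of its underside, z up. The tray floor around it is flat; the tray's wall rises 19 mm above its floor and stands 85 mm from the row on the near and far side
- dish_b: shallow round black rubber dish, 74 mm across outside, 68 mm inside, lip 5 mm high, floor 2 mm thick; fixed in the tray, the next one to the left of dish_a. Origin: centre of its underside, z up. The tray floor around it is flat; the tray's wall rises 19 mm above its floor and stands 85 mm from the row on the near and far side
- dish_c: shallow round black rubber dish, 74 mm across outside, 68 mm inside, lip 5 mm high, floor 2 mm thick; fixed in the tray, the next one to the left of dish_b. Origin: centre of its underside, z up. The tray floor around it is flat; the tray's wall rises 19 mm above its floor and stands 85 mm from the row on the near and far side
- dish_d: shallow round black rubber dish, 74 mm across outside, 68 mm inside, lip 5 mm high, floor 2 mm thick; fixed in the tray, the end one of the row that lies farthest to the left (+y). Origin: centre of its underside, z up. The tray floor around it is flat; the tray's wall rises 19 mm above its floor and stands 85 mm from the row on the near and far side
- valve_body: black regulator valve body with plugged ports, standing upright and loose in the tray beyond one end of the row of dishes (either end), about 95 mm from the end dish; 60 mm over its ports, 46 mm high. It marks where the row begins. Origin: centre of its underside, z up
- spanner: steel crescent (adjustable) spanner, 150 mm long, 10 mm thick, lying loose across the tray beyond the other end of the row, about 95 mm from the end dish. Origin: middle of its length, on its underside; x points along it to the jaws. Besides it, small tools and pots (up to 26 mm high) lie on the mat between the parts, at least 25 mm clear of them
Things that resemble listed ones, but are neither listed nor needed, are in the scene too. Leave any orange or red look-alike of the piston alone.

How it is judged (in metres and radians):
At the end, for the whole second after the job is handed in: counted from the valve body's end of the row, the dishes hold the end cap, piston, yoke retainer and orifice: each within 15 mm of its dish's centre, down on its floor (underside less than 7 mm above the dish's underside), upright within 0.12 rad, at rest (((horizontal distance between valve_body and dish_a below 0.17 m and horizontal distance between end_cap and dish_a below 0.015 m and z of end_cap in the frame of dish_a below 0.007 m and horizontal distance between piston and dish_b below 0.015 m and z of piston in the frame of dish_b below 0.007 m and horizontal distance between yoke_retainer and dish_c below 0.015 m and z of yoke_retainer in the frame of dish_c below 0.007 m and horizontal distance between orifice and dish_d below 0.015 m and z of orifice in the frame of dish_d below 0.007 m) or (horizontal distance between valve_body and dish_d below 0.17 m and horizontal distance between end_cap and dish_d below 0.015 m and z of end_cap in the frame of dish_d below 0.007 m and horizontal distance between piston and dish_c below 0.015 m and z of piston in the frame of dish_c below 0.007 m and horizontal distance between yoke_retainer and dish_b below 0.015 m and z of yoke_retainer in the frame of dish_b below 0.007 m and horizontal distance between orifice and dish_a below 0.015 m and z of orifice in the frame of dish_a below 0.007 m)) and angle between each of end_cap, piston, yoke_retainer, orifice's own z axis and vertical below 0.12 rad and linear speed of each of end_cap, piston, yoke_retainer, orifice below 0.02 m/s); the robot touches nothing.
It fails at once if a part is dropped or knocked (faster than 0.6 m/s while not held by the fingers) ((linear speed of end_cap above 0.6 m/s and contact force between the fingers and end_cap below 0.1 N) or (linear speed of piston above 0.6 m/s and contact force between the fingers and piston below 0.1 N) or (linear speed of yoke_retainer above 0.6 m/s and contact force between the fingers and yoke_retainer below 0.1 N) or (linear speed of orifice above 0.6 m/s and contact force between the fingers and orifice below 0.1 N)).
It fails at once if the valve body is shifted by more than 20 mm (distance of valve_body from where it was at the start of the episode above 0.02 m).
It fails at once if the spanner is shifted by more than 20 mm (distance of spanner from where it was at the start of the episode above 0.02 m).
It also fails if it takes over 104 s, if anything falls off the work surface, if the arm or the gripper's body presses on something with over 40 N, if the wrist force passes 120 N, or if a joint passes its speed limit or range.

## Robot

A 6-joint arm with a two-finger parallel gripper is mounted at the origin on the work surface. World frame = base frame: x ahead of the robot, y to its left, z up, the work surface at z = 0. Lengths are in mm, angles in rad, forces in N, time in s.
With the tool pointing down it reaches from about 350 to 875 mm from the base axis. Payload 4.2 kg.
Tool frame: the origin (TCP) lies midway between the tips of the shut fingers; the grasp point (between the pads) lies 19 mm behind it; z points along the fingers, y is the line along which they close (so a half turn about z gives the same grasp; the last joint's range is limited). The gripper opens to 85 mm and grips with 20 to 120 N. Pads are 22 mm wide; open, the fingers measure 114 mm over their backs; the gripper's body (76 mm by 85 mm) begins 54 mm behind the grasp point. The pads swing forward as they close: fully open they stand 13 mm farther back than shut.
Start: joints at [1.547, 0.385, 0.008, 0, -1.194, -0.259], TCP at [174.371, 600.161, 198.212] pointing down, gripper open.
Joint ranges: [-3.14, 3.14], [-1.21, 2.06], [-1.07, 1.41], [-3.16, 2.05], [-2.99, -0.16], [-3.1, 3.1]. Speed limits (rad/s): [2.79, 2.79, 3.14, 3.14, 3.14, 3.14].

## Interface

Orientations are given as a unit quaternion [x, y, z, w].
In Python, from bench import read_state, get_image, job_done gives the robot as it stands.
- The arm moves only by the shell command python3 -m jog 'ROWS'. ROWS is JSON, a list of rows, each a list of 3 entries, a list of its own where there are three numbers: the shift along the world's x, y, z scaled (see below), then the turn, a rotation vector about the world's x, y, z scaled (see below), then the gripper's target within -1 to 1 (shut at 1, half-way at 0, fully open at -1). In form: [[[x, y, z], [wx, wy, wz], claw], ...]. A call has 1 to 20 rows; each row is the pose to reach, as a shift and turn from the pose commanded when the call began; what a row does not reach only later rows make up. The controller multiplies each number of a shift by 10 cm and each number of a turn by 120 degrees. A row lasts 1/10 s, in which the tool goes at most 50 mm and 8.59 degrees, less where a joint would pass 70% of its speed; a pose out of reach is approached as far as the arm can. A call with a number of a shift or a turn outside -1 to 1 is refused whole. A call with a gripper value outside its range is refused whole. The fingers move at their own pace and stop on an object; the grip force is fixed at half the most. Time passes only in rows, so rows that repeat a pose let the fingers close. It gives the time, the measured TCP pose, the force, the opening and the grip force at its end, in the units of the state.
- read_state(): the state, without advancing time (a new reading comes with each control period).
- get_image(name): name is "scene" or "top"; returns a dict with "frame" (400x640x3 uint8, red, green, blue), "range_z" (400x640 float32, mm along the optical axis (not along the pixel's ray), 0 where there is no reading), "fx", "fy", "cx", "cy" (pixels), "distortion" ([k1, k2, p1, p2, k3] as OpenCV has them; the pictures are not rectified), "R" (3x3) and "t" (3): a world point X has camera coordinates R X + t. Camera axes: x right, y down, z forward; pixel columns grow to the right and rows downward; lengths in mm; the calibration is good to about 2 mm. A picture is of the moment at which its call begins.
- job_done(): hands the job in; it is judged then, once.
The state is a dict: "clock": time; "joints": joint angles; "joint_vel": joint speeds; "joint_efforts": joint torques, N m; "position": TCP position; "ee_rot": TCP orientation; "contact_force": force on the tool from outside, world axes, zero at the start; "wrist_torque": the same for the moment, N m; "gripper_width": finger opening in mm; "grasp_force": force on a finger pad.
Only numpy, scipy, OpenCV 4.12 (cv2) and the standard library are available. Lean on these libraries where they do the work, as an engineer would, in place of code of your own. Each camera call takes 0.05 s, during which the arm holds its last target. There are 200 camera calls.

## Working session

There is one attempt and no reset: what is moved stays moved. The work goes in short steps, Python scripts to look and compute and a shell command to move; the robot and the scene stay as the last step left them, time stands still between calls to the robot, and variables do not carry over. Pictures are saved under pics/ and viewed, at most 14 in all, crops included, and the job is handed in when it is done.

```bash
mkdir -p pics
cat > h.py <<'E'
import numpy as np, cv2, pickle
from bench import read_state, get_image, job_done
def cam(n):
    d=get_image(n); pickle.dump(d,open(f'{n}.pkl','wb')); return d
def K(d): return np.array([[d['fx'],0,d['cx']],[0,d['fy'],d['cy']],[0,0,1.]])
def ray(d,u,v):
    p=cv2.undistortPoints(np.array([[[u,v]]],float),K(d),np.array(d['distortion'],float))[0,0]
    R=np.array(d['R']);t=np.array(d['t']); return -R.T@t, R.T@np.array([p[0],p[1],1.])
def onplane(d,u,v,z):
    o,r=ray(d,u,v); return o+r*(z-o[2])/r[2]
def depthpt(d,u,v):
    o,r=ray(d,u,v); return o+r*float(d['range_z'][int(v),int(u)])
def save(d,f,box=None,s=1):
    im=d['frame'][:,:,::-1]
    if box: im=im[box[1]:box[3],box[0]:box[2]]
    cv2.imwrite('pics/'+f,cv2.resize(im,None,fx=s,fy=s,interpolation=cv2.INTER_CUBIC))
E
python3 - <<'E'
from h import *
s=read_state();print({k:np.round(v,3) for k,v in s.items()})
for n in('top','scene'):
    d=cam(n);save(d,n+'0.png',s=1.25);print(n,d['fx'],-np.array(d['R']).T@d['t'],np.round(d['R'],2).tolist(),(d['range_z']>0).mean())
E
```

```text
{'clock': np.float64(0.0), 'joints': array([ 1.547,  0.386,  0.007, -0.   , -1.194, -0.259]), 'joint_vel': array([ 0.001, -0.001, -0.   ,  0.   ,  0.001, -0.   ]), 'joint_efforts': array([-0.0000e+00, -3.9228e+01,  1.8840e+01,  4.1860e+00, -5.0000e-03,
        0.0000e+00]), 'position': array([174.22 , 599.537, 197.111]), 'ee_rot': array([ 0.99 , -0.141, -0.   ,  0.001]), 'contact_force': array([ 0.494, -0.036,  0.476]), 'wrist_torque': array([0.006, 0.015, 0.034]), 'grasp_force': np.float64(0.0), 'gripper_width': np.float64(85.654)}
top 428.51324589278687 [402.32331997 -17.92611279 926.58537369] [[-0.01, -1.0, -0.04], [-0.99, 0.02, -0.1], [0.1, 0.03, -0.99]] 0.99610546875
scene 485.6629539331484 [1250.37436847  242.254546    770.08028445] [[-0.32, 0.95, 0.01], [0.63, 0.22, -0.75], [-0.71, -0.23, -0.66]] 0.93474609375
```

View pics/top0.png

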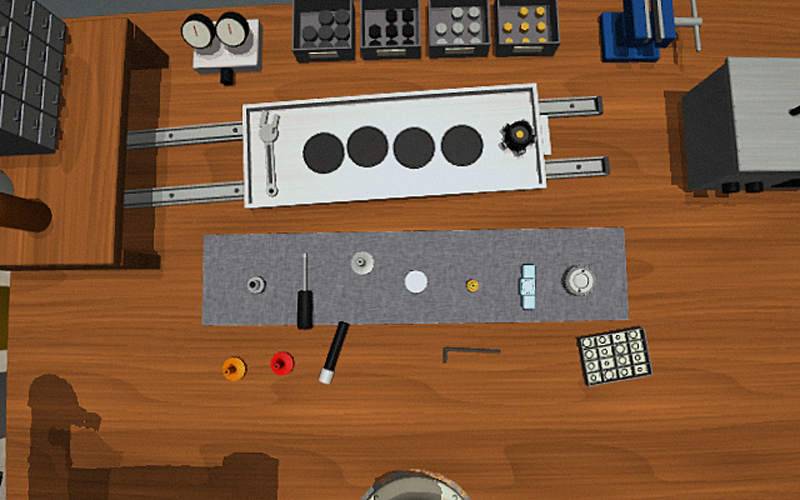

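View pics/scene0.png

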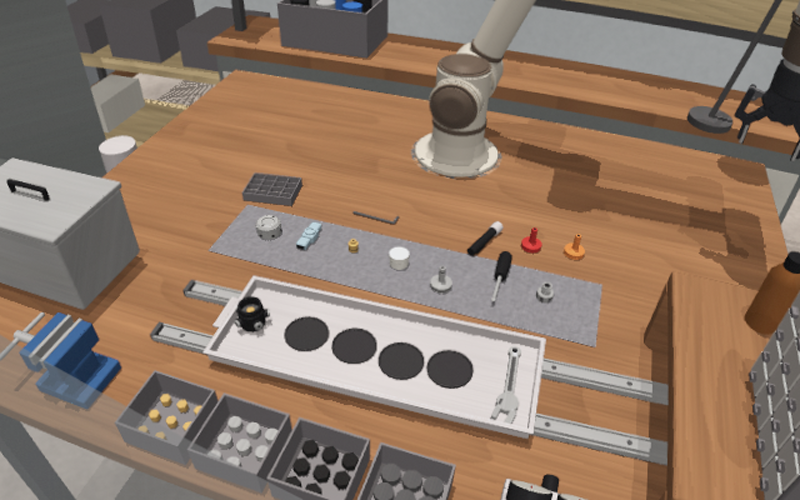

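The top view shows, in 1.25x pixels: the valve body at (518,135) and the spanner at (268,150). The dishes are at (323,153), (367,147), (413,148) and (462,146). Top-view right is -y, so the valve body is beside dish_a.

End cap candidates are the grey ribbed round at (579,280) and the white disc at (416,281). The piston candidates are the grey one at (362,263), plus the orange (233,369) and red (282,363) look-alikes, which I'll leave alone. The yoke retainer is at (256,285) and the brass orifice at (473,286). Next I'll measure them and check with an enlarged crop.

Run:
```python
from h import *
d=pickle.load(open('top.pkl','rb'))
save(d,'crop1.png',(160,170,505,265),2.3)
# height map
R=np.array(d['R']);t=np.array(d['t'])
h,w=d['range_z'].shape
uv=np.stack(np.meshgrid(np.arange(w),np.arange(h)),-1).reshape(-1,1,2).astype(float)
p=cv2.undistortPoints(uv,K(d),np.array(d['distortion'],float)).reshape(h,w,2)
P=(np.dstack([p,np.ones((h,w))])*d['range_z'][...,None]-t)@R
np.save('P.npy',P)
print('mat z',np.median(P[200:240,260:275,2]),'traywhite',[np.round(P[v,u],1).tolist() for u,v in((235,140),(300,145),(380,140))])
# dishes: dark blobs in tray
g=cv2.cvtColor(d['frame'],cv2.COLOR_RGB2GRAY)
m=((g<75)).astype(np.uint8); m[:90]=0;m[150:]=0;m[:,:200]=0;m[:,432:]=0
n,l,st,c=cv2.connectedComponentsWithStats(m)
for i in range(1,n):
    if st[i,4]>300:
        z=np.median(P[l==i][:,2]);q=onplane(d,*c[i],z);print('dish',c[i].round(1),st[i,4],'z',z.round(1),q.round(1),'dia',(P[l==i].max(0)-P[l==i].min(0)).round(1))
# raised things on mat
m=((P[...,2]>8)).astype(np.uint8); m[:185]=0;m[265:]=0;m[:,:160]=0;m[:,505:]=0
n,l,st,c=cv2.connectedComponentsWithStats(m)
for i in range(1,n):
    if st[i,4]>15:
        q=P[l==i];zt=np.percentile(q[:,2],97);top=q[q[:,2]>zt-4]
        print('obj',c[i].round(1),st[i,4],'ztop',zt.round(1),'top ctr',((top.max(0)+top.min(0))/2).round(1),'ext',(q.max(0)-q.min(0)).round(1),'all ctr',((q.max(0)+q.min(0))/2).round(1))
```

```text
mat z 2.601445244937833 traywhite [[613.9, 200.9, 18.7], [600.0, 58.9, 15.4], [605.9, -113.7, 21.7]]
dish [414.6 108.4] 468 z 49.9 [ 665.7 -185.3   49.9] dia [311.2 202.2 912. ]
dish [293.5 117. ] 838 z 19.8 [661.5  72.2  19.8] dia [295.1 124.1 912. ]
dish [369.1 116.1] 860 z 20.3 [659.5 -92.   20.3] dia [72.5 69.8 11.5]
dish [330.8 118. ] 847 z 20.2 [657.2  -8.9  20.2] dia [290.3  69.7 910.9]
dish [258.4 122.2] 832 z 19.9 [652.  149.1  19.9] dia [71.7 69.9 11. ]
obj [289.9 210.1] 272 ztop 50.1 top ctr [432.9  34.2 486.9] ext [ 76.5 119.4 917.8] all ctr [440.6  41.8 467.7]
obj [243.6 241.7] 459 ztop 30.0 top ctr [380.  181.5  29. ] ext [130.   24.5  20.8] all ctr [413.2 181.   21.6]
obj [421.9 229.2] 425 ztop 25.0 top ctr [ 407.9 -112.6  473.8] ext [ 76.5 192.5 918.6] all ctr [ 414.3 -114.2  467.3]
obj [463.1 224.6] 485 ztop 33.5 top ctr [ 422.7 -161.8  478. ] ext [ 48.5 290.2 918.5] all ctr [ 421.9 -163.   467.3]
obj [332.7 224.7] 255 ztop 31.6 top ctr [426.6  -8.8  30.2] ext [35.7 35.8  8.2] all ctr [426.6  -8.7  28.7]
obj [204.3 227.7] 167 ztop 34.7 top ctr [416.9 129.1 478.8] ext [ 36.1 301.3 918.1] all ctr [420.4 132.7 467.5]
obj [377.2 228.1] 72 ztop 27.4 top ctr [ 418.8 -102.6   25.8] ext [17.  19.3 11.9] all ctr [ 417.9 -103.1   22.3]
obj [274. 261.] 62 ztop 22.1 top ctr [373.8  52.3 472.3] ext [ 57.2 145.2 918.3] all ctr [373.7  54.7 467.4]
```

View pics/crop1.png

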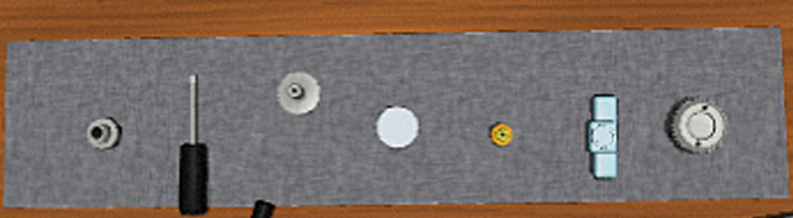

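The crop confirms which part is which. The ribbed grey round at (697,125) is the end cap, and the plain white disc at (398,127) is a 36 mm pot, too narrow to be it. The grey piston is at (299,92), the retainer at (104,133) and the orifice at (502,134). Now to refine with both cameras, ignoring pixels with no depth reading.

```bash
cat >> h.py <<'E'
def cloud(d):
    R=np.array(d['R']);t=np.array(d['t']);h,w=d['range_z'].shape
    uv=np.stack(np.meshgrid(np.arange(w),np.arange(h)),-1).reshape(-1,1,2).astype(float)
    p=cv2.undistortPoints(uv,K(d),np.array(d['distortion'],float)).reshape(h,w,2)
    P=(np.dstack([p,np.ones((h,w))])*d['range_z'][...,None]-t)@R
    P[d['range_z']<=0]=np.nan
    return P
def near(P,xy,r,z0,z1):
    q=P.reshape(-1,3); q=q[~np.isnan(q[:,0])]
    return q[(np.hypot(q[:,0]-xy[0],q[:,1]-xy[1])<r)&(q[:,2]>z0)&(q[:,2]<z1)]
E
python3 - <<'E'
from h import *
D={n:pickle.load(open(n+'.pkl','rb')) for n in('top','scene')}
C={n:cloud(D[n]) for n in D}
objs=dict(cap=(422,-287,40,24,45),piston_stem=(437,37,30,35,60),piston_disc=(437,37,30,9,19),ret_top=(417,273,25,24,45),ret_fl=(417,273,25,11,20),orif=(418,-103,20,13,30))
print('cap guess',onplane(D['top'],463,224,30),'pist',onplane(D['top'],289.9,210,15),'ret',onplane(D['top'],204.5,228,20))
objs['cap']=(*onplane(D['top'],463,224,30)[:2],40,24,45)
p=onplane(D['top'],289.9,210,15)[:2];objs['piston_stem']=(*p,30,35,60);objs['piston_disc']=(*p,30,9,19)
p=onplane(D['top'],204.5,228,20)[:2];objs['ret_top']=(*p,25,24,45);objs['ret_fl']=(*p,25,11,20)
for k,(x,y,r,a,b) in objs.items():
    for n in C:
        q=near(C[n],(x,y),r,a,b)
        if len(q)<4: print(k,n,'few');continue
        mm=(q.max(0)+q.min(0))/2
        print(k,n,len(q),'mid',mm.round(1),'mean',q.mean(0).round(1),'ext',np.ptp(q,0).round(1),'zmed',np.median(q[:,2]).round(1))
for i,(x,y) in enumerate([(659.5,-92),(657,-9),(661,72),(652,149)]):
    for n in C:
        g=cv2.cvtColor(D[n]['frame'],cv2.COLOR_RGB2GRAY)
        P=C[n].copy();P[g>80]=np.nan
        q=near(P,(x,y),48,10,32)
        (c,rr)=cv2.minEnclosingCircle(q[:,:2].astype(np.float32))
        print('dish',i,n,len(q),'mid',((q.max(0)+q.min(0))/2).round(1),'mean',q.mean(0).round(1),'ext',np.ptp(q,0).round(1))
E
```

```text
cap guess [ 422.75073227 -280.73510787   30.        ] pist [459.25914711  81.93230625  15.        ] ret [423.19303327 265.79727583  20.        ]
cap top 441 mid [ 421.9 -283.6   29.8] mean [ 422.  -282.6   29.3] ext [48.3 49.  11.6] zmed 29.2
cap scene 186 mid [ 426.9 -280.5   28.9] mean [ 427.1 -279.7   27.7] ext [47.7 47.9  9.7] zmed 27.9
piston_stem top 28 mid [458.5  81.6  44.6] mean [458.8  81.3  47.3] ext [ 9.8  9.7 12.5] zmed 48.7
piston_stem scene 33 mid [461.9  86.7  42.6] mean [463.4  87.4  43.1] ext [12.9 10.6 14.7] zmed 44.2
piston_disc top 229 mid [459.4  82.   14.3] mean [458.9  81.7  14.2] ext [38.8 38.9  8.8] zmed 14.3
piston_disc scene 148 mid [461.6  87.1  13.6] mean [464.3  87.8  12.7] ext [39.9 38.7  8.8] zmed 12.5
ret_top top 60 mid [424.  268.4  30.1] mean [424.1 267.7  31.1] ext [14.8 17.3 10.5] zmed 31.5
ret_top scene 51 mid [427.  271.6  29.4] mean [427.8 271.4  28.8] ext [19.  17.   9.8] zmed 29.1
ret_fl top 98 mid [424.4 268.5  15.4] mean [424.1 264.8  15.8] ext [28.1 29.8  8.5] zmed 16.1
ret_fl scene 80 mid [431.  271.5  15.4] mean [432.5 271.4  14.3] ext 
[... 203 characters left out ...]
15.8] zmed 19.0
dish 0 top 863 mid [659.3 -85.3  20.7] mean [659.5 -91.9  20.4] ext [72.5 82.6 11.5]
dish 0 scene 734 mid [662.  -88.6  19.2] mean [661.5 -89.5  18.3] ext [72.8 72.2 10.7]
dish 1 top 857 mid [656.9  -9.2  21.2] mean [657.2  -8.6  20.3] ext [71.4 95.5 11.1]
dish 1 scene 789 mid [659.2 -13.7  19.2] mean [659.2  -7.   18.3] ext [75.9 86.3 10.3]
dish 2 top 875 mid [661.3  72.4  20.6] mean [661.3  73.1  20. ] ext [72.2 94.6 12. ]
dish 2 scene 851 mid [663.4  72.1  19. ] mean [663.5  74.2  18.5] ext [71.8 95.4 10.5]
dish 3 top 865 mid [652. 143.  20.] mean [652.3 147.8  20. ] ext [72.5 82.9 11. ]
dish 3 scene 894 mid [654.9 144.4  19.6] mean [655.  149.8  19.1] ext [73.7 85.8  9.7]
```

Averaging both views (they differ by about 4 mm) gives:

| Item | x, y (mm) |
|---|---|
| cap | (424, -282) |
| piston | (460, 84) |
| retainer | (426, 270) |
| orifice | (420, -101) |
| dish_a | (660.5, -91) |
| dish_b | (658, -8) |
| dish_c | (662.5, 73.5) |
| dish_d | (653.5, 149) |

The mat is at z≈3 and the dish floor at z≈19. I'm starting with the retainer and half-closing the fingers, since the dishes are close together.

```bash
python3 -m jog '[[[0.3,-0.4,-0.1],[0,0,0],0],[[0.6,-0.8,-0.2],[0,0,0],0],[[0.63,-0.82,-0.2],[0,0,0],0]]'; python3 -m jog '[[[0.3,-0.4,-0.1],[0,0,0],0],[[0.6,-0.8,-0.2],[0,0,0],0],[[0.63,-0.82,-0.2],[0,0,0],0]]' ; python3 -m jog '[[[0.3,-0.4,-0.1],[0,0,0],0],[[0.6,-0.8,-0.2],[0,0,0],0],[[0.63,-0.83,-0.2],[0,0,0],0]]'; python3 -m jog '[[[0.3,-0.4,-0.1],[0,0,0],0],[[0.6,-0.8,-0.2],[0,0,0],0],[[0.63,-0.83,-0.2],[0,0,0],0],[[0.63,-0.83,-0.7],[0,0,0],0],[[0.63,-0.83,-0.7],[0,0,0],0],[[0.63,-0.83,-0.7],[0,0,0],0]]'
python3 - <<'E'
from h import *
s=read_state();print(s['clock'],s['position'],s['joints'],s['gripper_width'])
a=cam('top');b=cam('scene')
A=cv2.resize(a['frame'][170:270,140:290],(600,400));
def pj(d,X): return cv2.projectPoints(np.array([X],float),cv2.Rodrigues(np.array(d['R']))[0],np.array(d['t']),K(d),np.array(d['distortion'],float))[0].ravel()
u,v=pj(b,(426,270,40)).astype(int); print(u,v)
B=cv2.resize(b['frame'][v-65:v+35,u-75:u+75],(600,400))
cv2.imwrite('pics/r1.png',cv2.resize(np.hstack([A,B])[:,:,::-1],(800,267)))
E
```

```text
clock: 0.4
position: [238.6, 512.8, 176.3]
ee_rot: [0.99, -0.143, -0.001, 0.003]
contact_force: [0.1, 0.8, 0.5]
gripper_width: 44.3
grasp_force: 0.0
clock: 0.7
position: [301.3, 431.3, 156.6]
ee_rot: [0.99, -0.143, -0.001, 0.002]
contact_force: [-0.2, -0.1, 0.0]
gripper_width: 42.3
grasp_force: 0.0
clock: 1.0
position: [364.1, 349.3, 136.8]
ee_rot: [0.99, -0.143, -0.001, 0.002]
contact_force: [0.3, -0.6, 0.4]
gripper_width: 42.5
grasp_force: 0.0
clock: 1.6
position: [426.4, 270.7, 68.3]
ee_rot: [0.99, -0.14, -0.0, 0.001]
contact_force: [0.7, 1.0, -0.1]
gripper_width: 42.8
grasp_force: 0.0
1.6 [426.35135031 270.74904175  68.28712155] [ 8.88153825e-01  3.24295780e-01 -4.57124486e-01  8.87918621e-04
 -7.90899318e-01  4.00722938e-01] 42.81219838922217
437 224
```

View pics/r1.png

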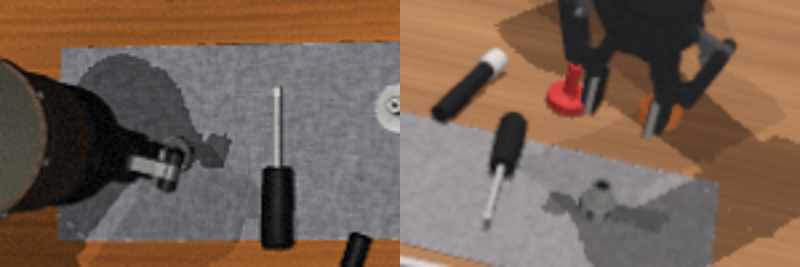

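In the left half (top view) the fingers stand over the retainer near (177,152). In the right half (scene view) the fingertips hover above it at (600,200), clear of the screwdriver. Descending to grip the tube.

```bash
python3 -m jog '[[[0,0,-0.25],[0,0,0],0],[[0,0,-0.4],[0,0,0],0],[[0,0,-0.49],[0,0,0],0],[[0,0,-0.49],[0,0,0],0],[[0,0,-0.49],[0,0,0],1],[[0,0,-0.49],[0,0,0],1],[[0,0,-0.49],[0,0,0],1],[[0,0,-0.49],[0,0,0],1],[[0,0,-0.49],[0,0,0],1],[[0,0,-0.49],[0,0,0],1]]'; python3 -m jog '[[[0,0,0.1],[0,0,0],1],[[0,0,0.25],[0,0,0],1],[[0,0,0.4],[0,0,0],1],[[0,0,0.6],[0,0,0],1],[[0,0,0.8],[0,0,0],1],[[0,0,0.8],[0,0,0],1],[[0,0,0.8],[0,0,0],1]]'
```

```text
clock: 2.7
position: [426.4, 270.2, 19.3]
ee_rot: [0.99, -0.141, 0.0, -0.0]
contact_force: [-0.7, -0.3, 0.2]
gripper_width: -0.1
grasp_force: 0.0
clock: 3.4
position: [426.3, 270.3, 99.8]
ee_rot: [0.99, -0.141, 0.0, -0.001]
contact_force: [0.2, -0.2, -0.3]
gripper_width: -0.2
grasp_force: 0.0
```

The fingers shut on nothing. Looking again.

```bash
cat >> h.py <<'E'
def pj(d,X): return cv2.projectPoints(np.array([X],float),cv2.Rodrigues(np.array(d['R']))[0],np.array(d['t']),K(d),np.array(d['distortion'],float))[0].ravel()
def two(X,f):
    I=[]
    for n in('top','scene'):
        d=cam(n);u,v=pj(d,X).astype(int);u=min(max(u,60),579);v=min(max(v,60),339)
        I.append(cv2.resize(d['frame'][v-60:v+60,u-60:u+60],(400,400),interpolation=cv2.INTER_CUBIC));print(n,'crop origin',u-60,v-60,'x3.33')
    cv2.imwrite('pics/'+f,np.hstack(I)[:,:,::-1])
E
python3 - <<'E'
from h import *
two((426,270,40),'r2.png')
C=cloud(pickle.load(open('scene.pkl','rb')))
q=near(C,(426,270),60,11,45)
for z0,z1 in((11,20),(24,45)):
    p=near(C,(426,270),60,z0,z1);print(len(p),((p.max(0)+p.min(0))/2).round(1),np.ptp(p,0).round(1))
E
```

```text
top crop origin 139 166 x3.33
scene crop origin 377 164 x3.33
76 [430.6 271.5  15.4] [29.6 31.6  8.6]
50 [426.3 271.7  28.8] [18.2 17.   9.3]
```

View pics/r2.png

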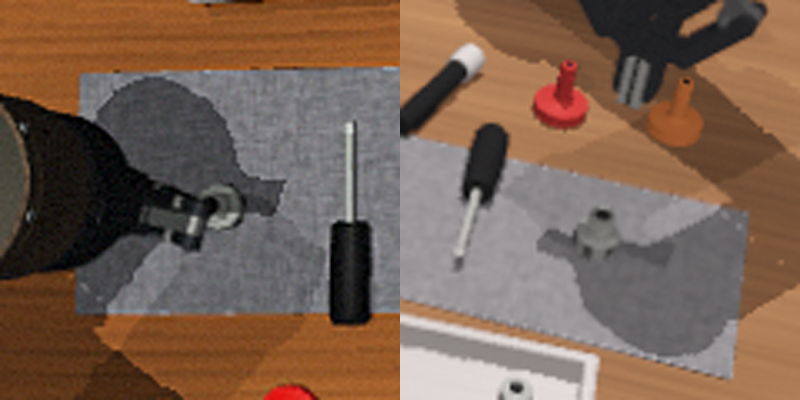

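The retainer hasn't moved, at (222,208) in the left half and (600,235) in the right. The shut tips are at left (185,228) and right (632,92). I'll triangulate the tips and compare with the reported TCP.

Run:
```python
from h import *
T,S=[pickle.load(open(n+'.pkl','rb')) for n in('top','scene')]
print('expected tcp px',pj(T,(426.3,270.3,100)),pj(S,(426.3,270.3,100)))
def tri(a,b):
    o,r=ray(T,*a);p,s=ray(S,*b);r/=np.linalg.norm(r);s/=np.linalg.norm(s)
    k=np.linalg.lstsq(np.stack([r,-s],1),p-o,rcond=None)[0];A=o+k[0]*r;B=p+k[1]*s;return ((A+B)/2).round(1),np.linalg.norm(A-B).round(1)
print('tips',tri((139+185/3.33,166+238/3.33),(377+232/3.33,164+100/3.33)))
for (u,v) in((445,190),(448,193),(446,186),(443,192),(450,188)): print('scene depth',depthpt(S,u,v).round(1))
for (u,v) in((195,233),(198,232),(192,237),(188,230),(196,238)): print('top depth',depthpt(T,u,v).round(1))
```

```text
expected tcp px [189.80518216 225.64919366] [443.13242333 204.55233353]
tips (array([401.5, 266. , 106.8]), np.float64(15.1))
scene depth [432.9 266.5 144.1]
scene depth [440.6 273.6 144.1]
scene depth [437.9 266.3 158.5]
scene depth [435.5 263.5 139.9]
scene depth [434.2 275.2 152.9]
top depth [410.4 217.8 224.6]
top depth [412.  213.1 223.7]
top depth [403.8 223.6 222.5]
top depth [415.3 226.  235.6]
top depth [402.1 215.4 226.7]
```

Run:
```python
from h import *
S=pickle.load(open('scene.pkl','rb'));C=cloud(S)
q=near(C,(428,270),60,50,180)
for z in range(90,170,6):
    p=q[(q[:,2]>=z)&(q[:,2]<z+6)]
    if len(p): print(z,len(p),p.min(0).round(0),p.max(0).round(0))
```

```text
132 8 [434. 264. 133.] [440. 275. 138.]
138 27 [430. 258. 138.] [441. 282. 144.]
144 33 [422. 257. 144.] [441. 286. 150.]
150 36 [427. 257. 150.] [442. 285. 156.]
156 37 [424. 257. 156.] [441. 285. 162.]
162 23 [429. 258. 162.] [440. 281. 168.]
168 36 [422. 250. 168.] [441. 285. 174.]
```

In the scene depth, the lowest fingertip points sit at z≈133 when the TCP reads 100, so the tips are about 30 mm higher than reported (xy agrees). I'll step down carefully, open, and check the force and tip height on the way.

```bash
python3 -m jog '[[[0,0,-0.2],[0,0,0],0],[[0,0,-0.4],[0,0,0],0],[[0,0,-0.6],[0,0,0],0],[[0,0,-0.8],[0,0,0],0],[[0,0,-0.9],[0,0,0],0],[[0,0,-0.94],[0,0,0],0],[[0,0,-0.94],[0,0,0],0],[[0,0,-0.94],[0,0,0],0]]'
python3 - <<'E'
from h import *
two((426,270,30),'r3.png')
C=cloud(pickle.load(open('scene.pkl','rb')))
q=near(C,(428,270),60,3,90)
for z in range(5,70,5):
    p=q[(q[:,2]>=z)&(q[:,2]<z+5)]
    if len(p): print(z,len(p),p.min(0).round(0),p.max(0).round(0))
E
```

```text
clock: 4.3
position: [426.8, 270.6, 5.8]
ee_rot: [0.99, -0.141, 0.0, -0.0]
contact_force: [-0.2, -0.4, 0.0]
gripper_width: 42.9
grasp_force: 0.0
top crop origin 141 166 x3.33
scene crop origin 376 168 x3.33
5 26 [422. 256.   6.] [482. 288.  10.]
10 52 [419. 256.  10.] [443. 287.  15.]
15 28 [421. 258.  15.] [443. 284.  20.]
20 10 [430. 264.  21.] [437. 279.  24.]
25 32 [418. 263.  25.] [439. 280.  30.]
30 20 [418. 264.  30.] [436. 279.  33.]
35 1 [442. 290.  39.] [442. 290.  39.]
40 12 [412. 244.  40.] [447. 298.  45.]
45 20 [414. 238.  45.] [447. 301.  50.]
50 29 [416. 237.  50.] [450. 306.  55.]
55 26 [413. 236.  55.] [447. 307.  60.]
60 31 [414. 238.  60.] [448. 306.  65.]
65 30 [412. 237.  65.] [446. 305.  70.]
```

View pics/r3.png

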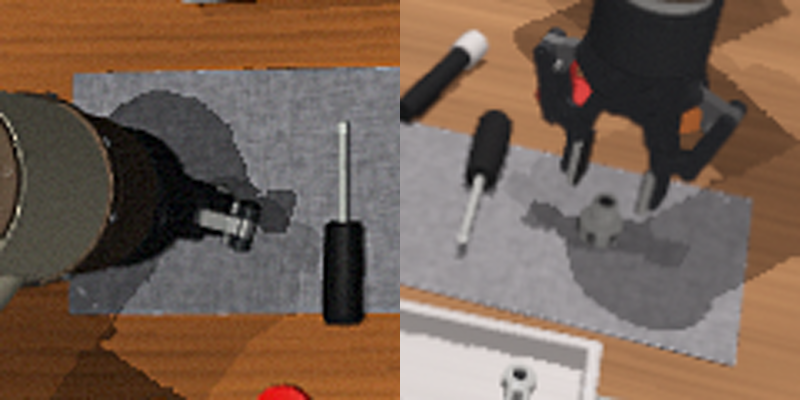

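Confirmed: in the right half the tips at (575,180) and (648,210) are about z 39, straddling but above the retainer at (600,220). That's an offset of about 31 mm. Lowering 19 mm more, then closing.

```bash
python3 -m jog '[[[0,0,-0.1],[0,0,0],0],[[0,0,-0.15],[0,0,0],0],[[0,0,-0.19],[0,0,0],0],[[0,0,-0.19],[0,0,0],0]]'; python3 -m jog '[[[0,0,0],[0,0,0],0.5],[[0,0,0],[0,0,0],1],[[0,0,0],[0,0,0],1],[[0,0,0],[0,0,0],1],[[0,0,0],[0,0,0],1],[[0,0,0],[0,0,0],1]]'
```

```text
clock: 4.8
position: [426.0, 269.7, -14.6]
ee_rot: [0.99, -0.141, -0.0, 0.001]
contact_force: [-0.5, 1.8, -0.6]
gripper_width: 42.3
grasp_force: 0.0
clock: 5.4
position: [426.6, 270.4, -13.5]
ee_rot: [0.99, -0.141, 0.0, -0.0]
contact_force: [-0.7, 0.2, 2.1]
gripper_width: 15.4
grasp_force: 58.6
```

```bash
python3 -m jog '[[[0,0,0.05],[0,0,0],1],[[0,0,0.15],[0,0,0],1],[[0,0,0.3],[0,0,0],1],[[0,0,0.5],[0,0,0],1],[[0,0,0.7],[0,0,0],1],[[0,0,0.9],[0,0,0],1],[[0,0,0.9],[0,0,0],1]]'; python3 -m jog '[[[0.1,-0.08,0],[0,0,0],1],[[0.25,-0.2,0],[0,0,0],1],[[0.42,-0.35,0],[0,0,0],1],[[0.6,-0.5,0],[0,0,0],1],[[0.8,-0.66,0],[0,0,0],1]]'; python3 -m jog '[[[0.2,-0.17,0],[0,0,0],1],[[0.4,-0.33,0],[0,0,0],1],[[0.6,-0.5,0],[0,0,0],1],[[0.78,-0.66,0],[0,0,0],1]]'; python3 -m jog '[[[0.2,-0.17,0],[0,0,0],1],[[0.4,-0.33,0],[0,0,0],1],[[0.55,-0.46,0],[0,0,0],1],[[0.68,-0.57,0],[0,0,0],1],[[0.75,-0.62,0],[0,0,0],1],[[0.78,-0.65,0],[0,0,0],1],[[0.78,-0.65,0],[0,0,0],1]]'
python3 - <<'E'
from h import *
two((662,73,90),'r4.png')
C=cloud(pickle.load(open('scene.pkl','rb')))
q=near(C,(664,75),50,50,160)
for z in range(50,150,5):
    p=q[(q[:,2]>=z)&(q[:,2]<z+5)]
    if len(p): print(z,len(p),p.min(0).round(0),p.max(0).round(0))
E
```

```text
clock: 6.1
position: [427.9, 271.7, 79.4]
ee_rot: [0.99, -0.141, 0.002, -0.003]
contact_force: [0.2, 0.0, -1.0]
gripper_width: 15.3
grasp_force: 58.6
clock: 6.6
position: [506.4, 202.6, 74.9]
ee_rot: [0.99, -0.141, -0.001, 0.001]
contact_force: [0.4, 0.0, -1.0]
gripper_width: 15.1
grasp_force: 58.6
clock: 7.0
position: [584.7, 136.3, 74.6]
ee_rot: [0.99, -0.141, -0.001, 0.001]
contact_force: [0.1, 1.1, -0.5]
gripper_width: 15.0
grasp_force: 58.6
clock: 7.7
position: [662.0, 72.7, 75.4]
ee_rot: [0.99, -0.141, -0.001, 0.0]
contact_force: [0.2, -0.1, -0.5]
gripper_width: 15.2
grasp_force: 58.6
top crop origin 229 47 x3.33
scene crop origin 260 203 x3.33
85 1 [666.  88.  90.] [666.  88.  90.]
90 24 [659.  61.  92.] [677.  90.  95.]
95 29 [661.  63.  95.] [677.  90. 100.]
100 52 [661.  61. 100.] [677.  90. 105.]
105 20 [664.  65. 105.] [677.  87. 109.]
110 26 [662.  55. 110.] [677.  89. 115.]
115 55 [653.  53. 115.] [677.  95. 120.]
120 56 [650.  53. 120.] [678.  97. 125.]
125 40 [650.  53. 125.] [677.  97. 130.]
130 47 [649.  53. 130.] [678.  97. 135.]
135 41 [649.  53. 135.] [678.  96. 140.]
140 35 [651.  55. 140.] [678.  94. 145.]
145 38 [654.  44. 145.] [681.  94. 150.]
```

View pics/r4.png

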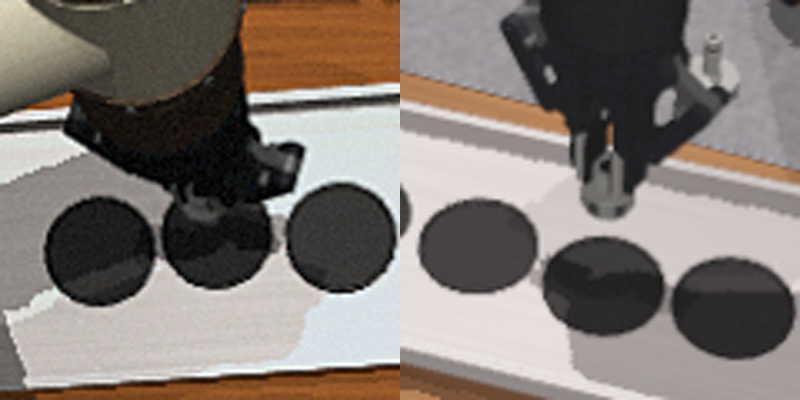

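The retainer is held upright over dish_c: right half part at (607,200), dish at (603,287). Depth puts its underside at z≈92, with the floor at ≈19. Lowering, slowly at the end.

```bash
python3 -m jog '[[[0,0,-0.15],[0,0,0],1],[[0,0,-0.35],[0,0,0],1],[[0,0,-0.5],[0,0,0],1],[[0,0,-0.6],[0,0,0],1],[[0,0,-0.66],[0,0,0],1],[[0,0,-0.69],[0,0,0],1],[[0,0,-0.69],[0,0,0],1],[[0,0,-0.69],[0,0,0],1]]'; python3 -m jog '[[[0,0,-0.015],[0,0,0],1],[[0,0,-0.015],[0,0,0],1]]';python3 -m jog '[[[0,0,-0.015],[0,0,0],1],[[0,0,-0.015],[0,0,0],1]]'
```

```text
clock: 8.6
position: [662.9, 73.3, 7.9]
ee_rot: [0.99, -0.141, 0.001, -0.0]
contact_force: [0.0, 0.2, -0.0]
gripper_width: 15.2
grasp_force: 58.6
clock: 8.8
position: [662.5, 73.2, 6.0]
ee_rot: [0.99, -0.141, 0.0, -0.0]
contact_force: [0.1, -0.2, -1.1]
gripper_width: 14.8
grasp_force: 58.6
clock: 9.0
position: [662.2, 73.1, 4.1]
ee_rot: [0.99, -0.141, -0.0, 0.0]
contact_force: [-0.6, 0.0, -0.3]
gripper_width: 15.0
grasp_force: 58.6
```

```bash
for k in 1 ; do python3 -m jog '[[[0,0,-0.01],[0,0,0],1],[[0,0,-0.01],[0,0,0],1]]';python3 -m jog '[[[0,0,-0.01],[0,0,0],1],[[0,0,-0.01],[0,0,0],1]]';done | grep -E 'pos|force:'; python3 -m jog '[[[0,0,-0.01],[0,0,0],1],[[0,0,-0.01],[0,0,0],1]]'|grep -E 'pos|force:'
```

```text
position: [662.5, 73.2, 3.6]
contact_force: [-0.5, -0.4, 2.5]
grasp_force: 58.9
position: [662.5, 73.1, 3.5]
contact_force: [-2.2, -0.7, 5.3]
grasp_force: 59.2
position: [662.6, 73.1, 3.5]
contact_force: [-3.8, 1.0, 10.1]
grasp_force: 59.6
```

Contact at TCP z 3.5, so placing is pick height plus about 17.2 mm. Easing up, releasing, then on to the piston (stem grasp).

```bash
python3 -m jog '[[[0,0,0.02],[0,0,0],1],[[0,0,0.02],[0,0,0],0.6],[[0,0,0.02],[0,0,0],0.25],[[0,0,0.02],[0,0,0],0.25],[[0,0,0.02],[0,0,0],0.25],[[0,0,0.12],[0,0,0],0.25],[[0,0,0.3],[0,0,0],0.25],[[0,0,0.7],[0,0,0],0.25],[[0,0,0.9],[0,0,0],0.25],[[0,0,0.9],[0,0,0],0.25]]'; python3 -m jog '[[[-0.4,0,0],[0,0,0],0],[[-0.8,0,0],[0,0,0],0],[[-1,0.05,0],[0,0,0],0]]';python3 -m jog '[[[-0.4,0.05,0],[0,0,0],0],[[-0.8,0.05,0],[0,0,0],0],[[-1,0.06,0],[0,0,0],0],[[-1,0.06,0],[0,0,0],0]]'
python3 -m jog '[[[-0.02,0,-0.2],[0,0,0],0],[[-0.02,0,-0.35],[0,0,0],0],[[-0.02,0,-0.5],[0,0,0],0],[[-0.02,0,-0.5],[0,0,0],0]]'
python3 - <<'E'
from h import *
two((460,84,45),'r5.png')
C=cloud(pickle.load(open('scene.pkl','rb')))
for z in range(10,110,5):
    p=near(C,(462,86),50,z,z+5)
    if len(p): print(z,len(p),p.min(0).round(0),p.max(0).round(0))
p=near(C,(663.5,74),34,24,60);print('ret',((p.max(0)+p.min(0))/2).round(1),np.ptp(p,0).round(1),p[:,2].max())
E
```

```text
clock: 10.6
position: [665.3, 73.8, 96.5]
ee_rot: [0.99, -0.141, 0.004, -0.002]
contact_force: [-0.1, 1.3, -0.2]
gripper_width: 32.4
grasp_force: 0.0
clock: 10.9
position: [558.7, 77.2, 90.6]
ee_rot: [0.99, -0.141, -0.002, 0.001]
contact_force: [0.7, 0.5, 0.4]
gripper_width: 42.6
grasp_force: 0.0
clock: 11.3
position: [459.3, 83.6, 91.2]
ee_rot: [0.99, -0.14, -0.001, 0.0]
contact_force: [1.1, 0.4, 0.7]
gripper_width: 42.5
grasp_force: 0.0
clock: 11.7
position: [459.8, 83.6, 39.4]
ee_rot: [0.99, -0.141, -0.002, 0.001]
contact_force: [-0.8, -0.4, 0.3]
gripper_width: 42.5
grasp_force: 0.0
top crop origin 227 148 x3.33
scene crop origin 292 154 x3.33
10 132 [443.  68.  10.] [482. 106.  15.]
15 12 [461.  74.  15.] [475.  95.  19.]
20 11 [463.  82.  21.] [468.  92.  25.]
25 6 [456.  83.  26.] [466.  92.  29.]
30 15 [461.  81.  30.] [468.  93.  35.]
35 6 [461.  83.  36.] [466.  92.  39.]
40 11 [460.  83.  40.] [469.  92.  45.]
45 13 [457.  82.  46.] [466.  91.  49.]
75 13 [446.  58.  75.] [481. 112.  80.]
80 28 [443.  51.  80.] [480. 119.  85.]
85 33 [445.  51.  85.] [480. 120.  90.]
90 33 [446.  51.  90.] [483. 121.  95.]
95 33 [448.  51.  95.] [483. 122. 100.]
100 34 [445.  51. 100.] [480. 122. 105.]
105 34 [449.  51. 105.] [481. 121. 110.]
ret [665.1  75.5  36.9] [27.5 28.9 25.5] 49.594334667019794
```

View pics/r5.png

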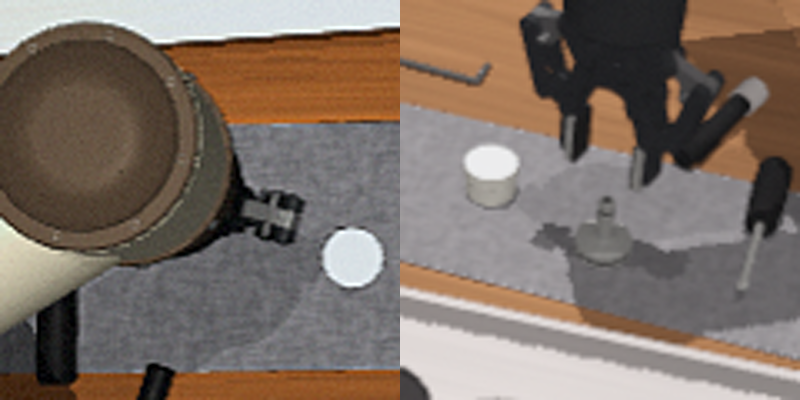

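The retainer stands in dish_c within about 2 mm. The fingers are centred over the piston stem: right half stem at (606,205), tips at (572,155) and (640,185). Descending 52 mm and gripping the stem.

```bash
python3 -m jog '[[[0,0,-0.2],[0,0,0],0],[[0,0,-0.35],[0,0,0],0],[[0,0,-0.45],[0,0,0],0],[[0,0,-0.52],[0,0,0],0],[[0,0,-0.52],[0,0,0],0],[[0,0,-0.52],[0,0,0],0.4],[[0,0,-0.52],[0,0,0],0.7],[[0,0,-0.52],[0,0,0],1],[[0,0,-0.52],[0,0,0],1],[[0,0,-0.52],[0,0,0],1],[[0,0,-0.52],[0,0,0],1]]'; python3 -m jog '[[[0,0,0.05],[0,0,0],1],[[0,0,0.15],[0,0,0],1],[[0,0,0.3],[0,0,0],1],[[0,0,0.5],[0,0,0],1],[[0,0,0.7],[0,0,0],1],[[0,0,0.9],[0,0,0],1],[[0,0,0.9],[0,0,0],1],[[0,0,0.9],[0,0,0],1]]'
```

```text
clock: 12.9
position: [461.0, 84.5, -10.0]
ee_rot: [0.99, -0.141, 0.001, -0.0]
contact_force: [-0.8, -0.6, 6.3]
gripper_width: 9.8
grasp_force: 58.6
clock: 13.7
position: [460.1, 84.1, 79.4]
ee_rot: [0.99, -0.141, 0.0, -0.0]
contact_force: [-0.7, 0.4, -1.8]
gripper_width: 9.6
grasp_force: 58.5
```

```bash
python3 -m jog '[[[0.1,-0.05,0],[0,0,0],1],[[0.25,-0.12,0],[0,0,0],1],[[0.45,-0.2,0],[0,0,0],1],[[0.65,-0.3,0],[0,0,0],1],[[0.85,-0.4,0],[0,0,0],1],[[0.99,-0.46,0],[0,0,0],1]]'; python3 -m jog '[[[0.2,-0.1,0],[0,0,0],1],[[0.4,-0.18,0],[0,0,0],1],[[0.6,-0.28,0],[0,0,0],1],[[0.78,-0.36,0],[0,0,0],1],[[0.9,-0.42,0],[0,0,0],1],[[0.98,-0.45,0],[0,0,0],1],[[0.98,-0.46,0],[0,0,0],1],[[0.98,-0.46,0],[0,0,0],1]]'; python3 -m jog '[[[0,0,-0.15],[0,0,0],1],[[0,0,-0.35],[0,0,0],1],[[0,0,-0.5],[0,0,0],1],[[0,0,-0.6],[0,0,0],1],[[0,0,-0.66],[0,0,0],1],[[0,0,-0.69],[0,0,0],1],[[0,0,-0.71],[0,0,0],1],[[0,0,-0.71],[0,0,0],1],[[0,0,-0.71],[0,0,0],1]]'; python3 -m jog '[[[0,0,-0.01],[0,0,0],1],[[0,0,-0.01],[0,0,0],1]]'; python3 -m jog '[[[0,0,-0.01],[0,0,0],1],[[0,0,-0.01],[0,0,0],1]]'
```

```text
clock: 14.3
position: [560.5, 36.8, 77.5]
ee_rot: [0.99, -0.141, -0.001, 0.001]
contact_force: [-0.7, 0.8, -0.8]
gripper_width: 9.7
grasp_force: 58.5
clock: 15.1
position: [656.6, -8.1, 78.2]
ee_rot: [0.99, -0.141, -0.001, 0.0]
contact_force: [0.2, -0.4, 0.2]
gripper_width: 9.9
grasp_force: 58.5
clock: 16.0
position: [657.8, -7.8, 8.8]
ee_rot: [0.99, -0.141, 0.001, -0.0]
contact_force: [0.0, -0.2, -1.3]
gripper_width: 9.7
grasp_force: 58.5
clock: 16.2
position: [657.5, -7.8, 7.4]
ee_rot: [0.99, -0.141, 0.0, -0.0]
contact_force: [0.4, -0.2, -1.6]
gripper_width: 10.3
grasp_force: 58.5
clock: 16.4
position: [657.6, -7.8, 7.1]
ee_rot: [0.99, -0.141, 0.0, 0.0]
contact_force: [-2.1, 0.8, 4.7]
gripper_width: 10.1
grasp_force: 58.9
```

```bash
python3 -m jog '[[[0,0,0.005],[0,0,0],0.8],[[0,0,0.005],[0,0,0],0.45],[[0,0,0.005],[0,0,0],0.45],[[0,0,0.005],[0,0,0],0.45],[[0,0,0.1],[0,0,0],0.45],[[0,0,0.3],[0,0,0],0.45],[[0,0,0.7],[0,0,0],0.45],[[0,0,0.9],[0,0,0],0.45],[[0,0,0.9],[0,0,0],0.45]]'; python3 -m jog '[[[-0.4,-0.15,0],[0,0,0],0],[[-0.8,-0.31,0],[0,0,0],0]]';python3 -m jog '[[[-0.4,-0.15,0],[0,0,0],0],[[-0.8,-0.31,0],[0,0,0],0]]';python3 -m jog '[[[-0.4,-0.15,0],[0,0,0],0],[[-0.77,-0.32,0],[0,0,0],0],[[-0.77,-0.32,-0.2],[0,0,0],0],[[-0.77,-0.32,-0.45],[0,0,0],0],[[-0.77,-0.32,-0.6],[0,0,0],0],[[-0.77,-0.32,-0.6],[0,0,0],0],[[-0.77,-0.32,-0.6],[0,0,0],0]]'
python3 - <<'E'
from h import *
two((420,-101,40),'r6.png')
C=cloud(pickle.load(open('scene.pkl','rb')))
for z in range(10,100,5):
    p=near(C,(423,-98),50,z,z+5)
    if len(p): print(z,len(p),p.min(0).round(0),p.max(0).round(0))
p=near(C,(659.2,-7),34,25,40);print('pist',((p.max(0)+p.min(0))/2).round(1),np.ptp(p,0).round(1)); p=near(C,(659.2,-7),30,40,90);print(p.mean(0),p[:,2].max())
E
```

```text
clock: 17.3
position: [660.3, -7.5, 101.4]
ee_rot: [0.99, -0.141, 0.005, -0.001]
contact_force: [-0.4, -0.3, -0.2]
gripper_width: 23.6
grasp_force: 0.0
clock: 17.5
position: [576.3, -38.8, 95.3]
ee_rot: [0.99, -0.141, -0.001, 0.0]
contact_force: [0.0, 0.2, 0.4]
gripper_width: 42.2
grasp_force: 0.0
clock: 17.7
position: [495.2, -70.4, 95.7]
ee_rot: [0.99, -0.141, -0.001, 0.0]
contact_force: [0.2, -1.0, 1.1]
gripper_width: 42.8
grasp_force: 0.0
clock: 18.4
position: [420.4, -101.9, 36.3]
ee_rot: [0.99, -0.141, -0.0, 0.0]
contact_force: [0.1, 0.8, 1.0]
gripper_width: 42.4
grasp_force: 0.0
top crop origin 317 166 x3.33
scene crop origin 221 127 x3.33
10 10 [ 418. -108.   11.] [429. -92.  15.]
15 25 [ 414. -108.   15.] [430. -90.  20.]
20 13 [ 414. -106.   20.] [428. -95.  25.]
25 5 [ 417. -103.   25.] [423. -95.  27.]
70 13 [ 407. -129.   70.] [437. -75.  75.]
75 23 [ 404. -133.   75.] [441. -71.  80.]
80 33 [ 402. -137.   80.] [441. -65.  85.]
85 26 [ 406. -135.   85.] [440. -65.  90.]
90 37 [ 404. -136.   90.] [441. -65.  95.]
95 40 [ 406. -135.   95.] [442. -66. 100.]
pist [658.2  -5.9  32.3] [39.5 39.6 14.4]
[660.14187685  -4.79704672  55.74686294] 66.61688368495118
```

View pics/r6.png

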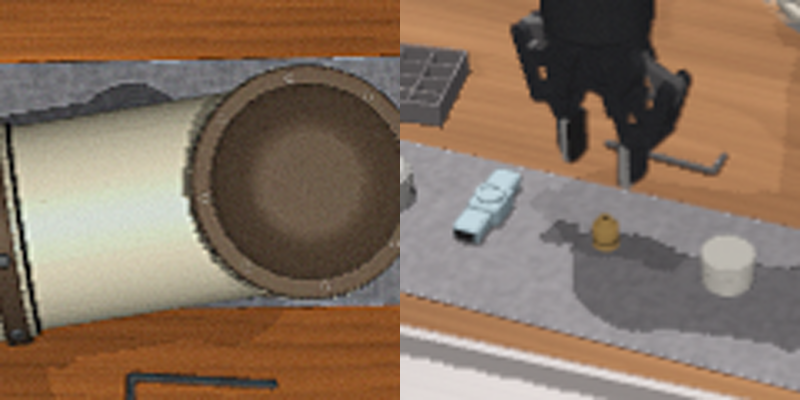

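The piston stands in dish_b within about 2 mm. In the right half the orifice is at (606,233) between the tips at (570,155) and (628,180). Descending stepwise with force checks.

```bash
python3 -m jog '[[[0,0.01,-0.2],[0,0,0],0],[[0,0.01,-0.35],[0,0,0],0],[[0,0.01,-0.45],[0,0,0],0],[[0,0.01,-0.52],[0,0,0],0],[[0,0.01,-0.56],[0,0,0],0],[[0,0.01,-0.56],[0,0,0],0]]';python3 -m jog '[[[0,0,0],[0,0,0],0.3],[[0,0,0],[0,0,0],0.6],[[0,0,0],[0,0,0],1],[[0,0,0],[0,0,0],1],[[0,0,0],[0,0,0],1],[[0,0,0],[0,0,0],1]]'
```

```text
clock: 19.1
position: [420.4, -100.8, -19.9]
ee_rot: [0.99, -0.141, -0.0, 0.0]
contact_force: [-0.0, 0.1, 0.0]
gripper_width: 42.7
grasp_force: 0.0
clock: 19.7
position: [420.8, -100.8, -19.1]
ee_rot: [0.99, -0.141, 0.001, -0.0]
contact_force: [-1.4, 0.3, 4.7]
gripper_width: 16.0
grasp_force: 58.5
```

```bash
python3 -m jog '[[[0,0,0.05],[0,0,0],1],[[0,0,0.15],[0,0,0],1],[[0,0,0.3],[0,0,0],1],[[0,0,0.5],[0,0,0],1],[[0,0,0.7],[0,0,0],1],[[0,0,0.9],[0,0,0],1],[[0,0,0.9],[0,0,0],1],[[0,0,0.9],[0,0,0],1]]'; python3 -m jog '[[[0.1,0.1,0],[0,0,0],1],[[0.25,0.26,0],[0,0,0],1],[[0.4,0.43,0],[0,0,0],1],[[0.58,0.62,0],[0,0,0],1],[[0.78,0.83,0],[0,0,0],1]]'; python3 -m jog '[[[0.2,0.21,0],[0,0,0],1],[[0.4,0.42,0],[0,0,0],1],[[0.6,0.63,0],[0,0,0],1],[[0.78,0.83,0],[0,0,0],1]]'; python3 -m jog '[[[0.2,0.21,0],[0,0,0],1],[[0.4,0.43,0],[0,0,0],1],[[0.57,0.63,0],[0,0,0],1],[[0.69,0.75,0],[0,0,0],1],[[0.75,0.82,0],[0,0,0],1],[[0.77,0.84,0],[0,0,0],1],[[0.77,0.84,0],[0,0,0],1]]'; python3 -m jog '[[[0,0,-0.15],[0,0,0],1],[[0,0,-0.35],[0,0,0],1],[[0,0,-0.5],[0,0,0],1],[[0,0,-0.6],[0,0,0],1],[[0,0,-0.66],[0,0,0],1],[[0,0,-0.69],[0,0,0],1],[[0,0,-0.71],[0,0,0],1],[[0,0,-0.71],[0,0,0],1],[[0,0,-0.71],[0,0,0],1]]'; python3 -m jog '[[[0,0,-0.01],[0,0,0],1],[[0,0,-0.01],[0,0,0],1]]'; python3 -m jog '[[[0,0,-0.01],[0,0,0],1],[[0,0,-0.01],[0,0,0],1]]'
```

```text
clock: 20.5
position: [420.4, -100.7, 70.7]
ee_rot: [0.99, -0.141, 0.001, -0.0]
contact_force: [0.3, 0.7, -0.7]
gripper_width: 16.0
grasp_force: 58.6
clock: 21.0
position: [498.5, -16.8, 69.0]
ee_rot: [0.99, -0.141, -0.001, 0.0]
contact_force: [0.1, -1.2, -0.8]
gripper_width: 16.1
grasp_force: 58.6
clock: 21.4
position: [577.0, 66.7, 68.6]
ee_rot: [0.99, -0.141, -0.001, 0.001]
contact_force: [-0.2, 0.2, -0.2]
gripper_width: 16.0
grasp_force: 58.6
clock: 22.1
position: [652.8, 149.1, 69.3]
ee_rot: [0.99, -0.141, -0.001, 0.0]
contact_force: [-0.6, -0.8, 0.6]
gripper_width: 15.5
grasp_force: 58.7
clock: 23.0
position: [653.8, 149.4, -0.1]
ee_rot: [0.99, -0.141, 0.001, -0.0]
contact_force: [-0.1, -0.3, -0.5]
gripper_width: 15.8
grasp_force: 58.7
clock: 23.2
position: [653.4, 149.2, -1.6]
ee_rot: [0.99, -0.141, 0.0, -0.0]
contact_force: [0.0, 0.4, -1.0]
gripper_width: 16.0
grasp_force: 58.7
clock: 23.4
position: [653.6, 149.2, -2.0]
ee_rot: [0.99, -0.141, 0.0, -0.0]
contact_force: [-1.1, -0.0, 4.2]
gripper_width: 15.8
grasp_force: 59.1
```

```bash
python3 -m jog '[[[0,0,0.005],[0,0,0],0.7],[[0,0,0.005],[0,0,0],0.3],[[0,0,0.005],[0,0,0],0.3],[[0,0,0.005],[0,0,0],0.3],[[0,0,0.1],[0,0,0],0.3],[[0,0,0.3],[0,0,0],0.3],[[0,0,0.7],[0,0,0],0.3],[[0,0,1],[0,0,0],0.3],[[0,0,1],[0,0,0],0.3]]'; python3 -m jog '[[[-0.23,-0.43,0],[0,0,0],0],[[-0.46,-0.86,0],[0,0,0],0]]';python3 -m jog '[[[-0.23,-0.43,0],[0,0,0],0],[[-0.46,-0.86,0],[0,0,0],0]]';python3 -m jog '[[[-0.23,-0.43,0],[0,0,0],-0.6],[[-0.46,-0.86,0],[0,0,0],-0.6]]';python3 -m jog '[[[-0.23,-0.43,0],[0,0,0],-0.6],[[-0.46,-0.86,0],[0,0,0],-0.6]]';python3 -m jog '[[[-0.23,-0.43,0],[0,0,0],-0.6],[[-0.45,-0.87,0],[0,0,0],-0.6],[[-0.45,-0.87,-0.2],[0,0,0],-0.6],[[-0.45,-0.87,-0.5],[0,0,0],-0.6],[[-0.45,-0.87,-0.6],[0,0,0],-0.6],[[-0.45,-0.87,-0.6],[0,0,0],-0.6],[[-0.45,-0.87,-0.6],[0,0,0],-0.6]]'
python3 - <<'E'
from h import *
two((424,-282,40),'r7.png')
C=cloud(pickle.load(open('scene.pkl','rb')))
for z in range(10,100,5):
    p=near(C,(427,-280),55,z,z+5)
    if len(p): print(z,len(p),p.min(0).round(0),p.max(0).round(0))
p=near(C,(655,150),30,27,60);print('orif',((p.max(0)+p.min(0))/2).round(1),np.ptp(p,0).round(1),p[:,2].max())
E
```

```text
clock: 24.3
position: [657.1, 150.3, 104.0]
ee_rot: [0.99, -0.14, 0.005, -0.003]
contact_force: [1.2, 0.3, -0.7]
gripper_width: 29.7
grasp_force: 0.0
clock: 24.5
position: [606.9, 63.1, 97.2]
ee_rot: [0.99, -0.14, 0.0, -0.0]
contact_force: [1.1, -0.3, 0.1]
gripper_width: 43.1
grasp_force: 0.0
clock: 24.7
position: [560.1, -24.2, 97.4]
ee_rot: [0.99, -0.141, 0.0, 0.0]
contact_force: [1.0, -0.4, 0.4]
gripper_width: 42.7
grasp_force: 0.0
clock: 24.9
position: [514.2, -110.3, 97.6]
ee_rot: [0.99, -0.141, 0.0, -0.0]
contact_force: [1.3, -1.5, 0.2]
gripper_width: 67.7
grasp_force: 0.0
clock: 25.1
position: [468.2, -196.3, 97.6]
ee_rot: [0.99, -0.141, 0.0, 0.0]
contact_force: [0.5, -1.1, 0.6]
gripper_width: 68.3
grasp_force: 0.0
clock: 25.8
position: [425.3, -281.9, 38.0]
ee_rot: [0.99, -0.14, 0.001, 0.0]
contact_force: [0.3, -0.3, 0.7]
gripper_width: 68.3
grasp_force: 0.0
top crop origin 404 163 x3.33
scene crop origin 152 112 x3.33
10 27 [ 423. -299.   10.] [ 451. -257.   15.]
15 33 [ 417. -298.   15.] [ 449. -256.   20.]
20 72 [ 398. -308.   20.] [ 452. -256.   25.]
25 133 [ 403. -304.   25.] [ 450. -257.   30.]
30 22 [ 408. -298.   30.] [ 449. -261.   32.]
75 5 [ 409. -315.   77.] [ 445. -243.   79.]
80 16 [ 406. -321.   80.] [ 446. -244.   85.]
85 31 [ 404. -329.   85.] [ 449. -235.   90.]
90 32 [ 405. -329.   90.] [ 449. -233.   95.]
95 29 [ 407. -326.   95.] [ 450. -233.  100.]
orif [654.4 151.2  36.5] [17.6 16.6 18.7] 45.87103590745756
```

View pics/r7.png

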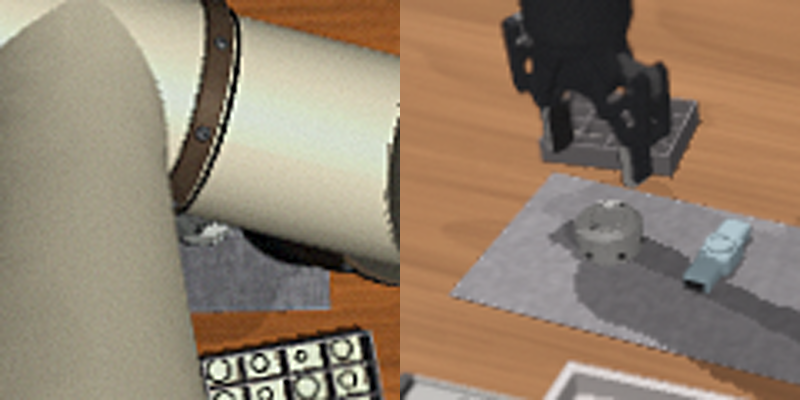

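The orifice stands in dish_d within about 1–2 mm. In the right half the fingers straddle the cap at (608,230), tips at (560,145) and (632,170), and clear the blue tool. Descending and gripping.

```bash
python3 -m jog '[[[0,0,-0.2],[0,0,0],-0.6],[[0,0,-0.35],[0,0,0],-0.6],[[0,0,-0.48],[0,0,0],-0.6],[[0,0,-0.55],[0,0,0],-0.6],[[0,0,-0.59],[0,0,0],-0.6],[[0,0,-0.59],[0,0,0],-0.6]]';python3 -m jog '[[[0,0,0],[0,0,0],-0.3],[[0,0,0],[0,0,0],0],[[0,0,0],[0,0,0],0.5],[[0,0,0],[0,0,0],1],[[0,0,0],[0,0,0],1],[[0,0,0],[0,0,0],1],[[0,0,0],[0,0,0],1]]'
```

```text
clock: 26.5
position: [424.7, -281.8, -21.6]
ee_rot: [0.99, -0.141, 0.0, 0.0]
contact_force: [-0.7, -0.2, 0.2]
gripper_width: 68.3
grasp_force: 0.0
clock: 27.2
position: [425.1, -282.1, -20.5]
ee_rot: [0.99, -0.141, 0.001, 0.0]
contact_force: [-0.7, 0.5, 6.0]
gripper_width: 47.7
grasp_force: 61.0
```

```bash
python3 -m jog '[[[0,0,0.05],[0,0,0],1],[[0,0,0.15],[0,0,0],1],[[0,0,0.3],[0,0,0],1],[[0,0,0.5],[0,0,0],1],[[0,0,0.7],[0,0,0],1],[[0,0,0.9],[0,0,0],1],[[0,0,0.9],[0,0,0],1],[[0,0,0.9],[0,0,0],1]]'; python3 -m jog '[[[0.1,0.08,0],[0,0,0],1],[[0.25,0.2,0],[0,0,0],1],[[0.42,0.34,0],[0,0,0],1],[[0.6,0.49,0],[0,0,0],1],[[0.79,0.64,0],[0,0,0],1]]'; python3 -m jog '[[[0.2,0.16,0],[0,0,0],1],[[0.4,0.32,0],[0,0,0],1],[[0.6,0.49,0],[0,0,0],1],[[0.79,0.64,0],[0,0,0],1]]'; python3 -m jog '[[[0.2,0.16,0],[0,0,0],1],[[0.4,0.32,0],[0,0,0],1],[[0.57,0.46,0],[0,0,0],1],[[0.69,0.56,0],[0,0,0],1],[[0.75,0.61,0],[0,0,0],1],[[0.78,0.63,0],[0,0,0],1],[[0.78,0.63,0],[0,0,0],1]]'
python3 - <<'E'
from h import *
two((660,-91,80),'r8.png')
C=cloud(pickle.load(open('scene.pkl','rb')))
for z in range(70,130,5):
    p=near(C,(663,-89),55,z,z+5)
    if len(p): print(z,len(p),p.min(0).round(0),p.max(0).round(0))
E
```

```text
clock: 28.0
position: [424.1, -281.6, 68.3]
ee_rot: [0.99, -0.141, 0.0, -0.0]
contact_force: [-0.7, -0.6, -2.4]
gripper_width: 47.6
grasp_force: 62.0
clock: 28.5
position: [503.5, -216.6, 66.7]
ee_rot: [0.99, -0.141, -0.001, -0.0]
contact_force: [0.2, -0.1, -1.6]
gripper_width: 47.2
grasp_force: 62.0
clock: 28.9
position: [582.7, -152.3, 66.4]
ee_rot: [0.99, -0.141, -0.001, 0.0]
contact_force: [0.9, 0.3, -2.5]
gripper_width: 47.6
grasp_force: 62.0
clock: 29.6
position: [660.0, -90.9, 67.7]
ee_rot: [0.99, -0.141, -0.001, 0.0]
contact_force: [-0.7, -0.8, -2.5]
gripper_width: 47.3
grasp_force: 62.1
top crop origin 310 47 x3.33
scene crop origin 181 185 x3.33
85 5 [660. -91.  88.] [682. -66.  90.]
90 37 [ 659. -110.   90.] [684. -65.  95.]
95 32 [ 673. -109.   96.] [686. -68.  99.]
100 33 [ 674. -106.  100.] [686. -61. 105.]
105 43 [ 662. -121.  105.] [686. -54. 110.]
110 149 [ 643. -126.  110.] [685. -54. 115.]
115 196 [ 642. -127.  115.] [684. -52. 120.]
120 44 [ 643. -127.  120.] [679. -52. 125.]
125 41 [ 645. -129.  125.] [680. -53. 130.]
```

View pics/r8.png

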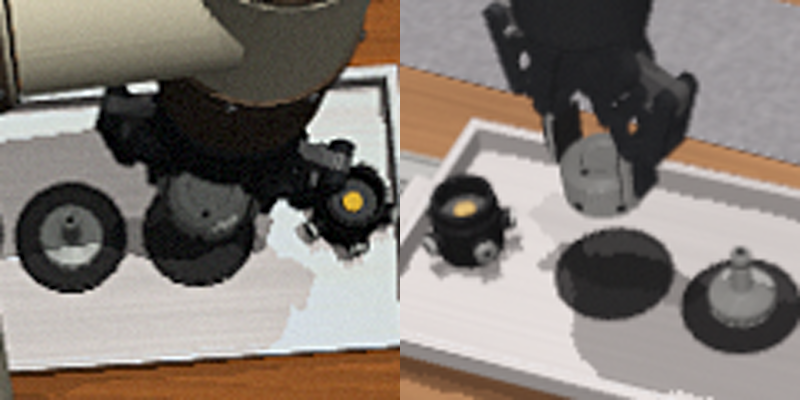

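The cap is held level at right half (600,175), over dish_a at (613,272). The valve body at (467,220) is undisturbed, and the piston is centred at (742,295). Lowering.

```bash
python3 -m jog '[[[0,0,-0.15],[0,0,0],1],[[0,0,-0.35],[0,0,0],1],[[0,0,-0.5],[0,0,0],1],[[0,0,-0.6],[0,0,0],1],[[0,0,-0.66],[0,0,0],1],[[0,0,-0.69],[0,0,0],1],[[0,0,-0.71],[0,0,0],1],[[0,0,-0.71],[0,0,0],1],[[0,0,-0.71],[0,0,0],1]]'; python3 -m jog '[[[0,0,-0.01],[0,0,0],1],[[0,0,-0.01],[0,0,0],1]]'; python3 -m jog '[[[0,0,-0.01],[0,0,0],1],[[0,0,-0.01],[0,0,0],1]]'
```

```text
clock: 30.6
position: [660.8, -90.8, -2.2]
ee_rot: [0.99, -0.141, 0.001, -0.0]
contact_force: [-0.7, -0.2, -2.5]
gripper_width: 47.5
grasp_force: 62.1
clock: 30.8
position: [660.8, -90.7, -3.3]
ee_rot: [0.99, -0.141, 0.001, -0.0]
contact_force: [0.2, -0.4, -0.6]
gripper_width: 47.5
grasp_force: 62.4
clock: 31.0
position: [660.8, -90.8, -3.4]
ee_rot: [0.99, -0.141, 0.001, 0.0]
contact_force: [-2.0, 1.1, 4.4]
gripper_width: 47.4
grasp_force: 62.8
```

In contact. Releasing, lifting and backing off toward the base to clear the view.

```bash
python3 -m jog '[[[0,0,0.005],[0,0,0],0],[[0,0,0.005],[0,0,0],-0.2],[[0,0,0.005],[0,0,0],-0.4],[[0,0,0.005],[0,0,0],-0.4],[[0,0,0.005],[0,0,0],-0.4],[[0,0,0.1],[0,0,0],-0.4],[[0,0,0.3],[0,0,0],-0.4],[[0,0,0.7],[0,0,0],-0.4],[[0,0,1],[0,0,0],-0.4],[[0,0,1],[0,0,0],-0.4]]'; python3 -m jog '[[[-0.4,0,0.2],[0,0,0],-0.4],[[-0.8,0,0.5],[0,0,0],-0.4],[[-1,0,0.5],[0,0,0],-0.4]]'; python3 -m jog '[[[-0.4,0,0],[0,0,0],-0.4],[[-0.8,0,0],[0,0,0],-0.4],[[-1,0,0],[0,0,0],-0.4],[[-1,0,0],[0,0,0],-0.4],[[-1,0,0],[0,0,0],-0.4],[[-1,0,0],[0,0,0],-0.4]]'
python3 - <<'E'
from h import *
T=cam('top');S=cam('scene');CT=cloud(T);CS=cloud(S)
A=T['frame'][70:170,190:440];B=S['frame'][210:350,160:440]
cv2.imwrite('pics/end.png',np.vstack([cv2.resize(A,(600,240)),cv2.resize(B,(600,300))])[:,:,::-1])
for k,dt,ds in(('a cap',(659.5,-92),(661.5,-89)),('b pist',(657,-9),(659,-7)),('c ret',(661.3,73),(663.5,74.2)),('d orif',(652.2,148.5),(655,150))):
    for C,c in((CT,dt),(CS,ds)):
        p=near(C,c,33,26,90)
        print(k,len(p),'off',((p.max(0)+p.min(0))/2-np.r_[c,0])[:2].round(1),'zmax',p[:,2].max().round(1))
E
```

```text
clock: 32.0
position: [664.3, -91.1, 102.1]
ee_rot: [0.99, -0.14, 0.006, -0.001]
contact_force: [0.1, 0.1, 0.1]
gripper_width: 60.1
grasp_force: 0.0
clock: 32.3
position: [560.2, -91.1, 149.3]
ee_rot: [0.99, -0.141, 0.003, -0.0]
contact_force: [0.6, 0.5, 1.1]
gripper_width: 59.7
grasp_force: 0.0
clock: 32.9
position: [461.5, -90.8, 145.5]
ee_rot: [0.99, -0.141, 0.001, -0.0]
contact_force: [0.1, 0.7, -0.0]
gripper_width: 60.0
grasp_force: 0.0
a cap 465 off [-0.6  0.5] zmax 51.4
a cap 465 off [1.8 1. ] zmax 49.0
b pist 255 off [-1.2 -0.4] zmax 68.7
b pist 285 off [-1.2  0.9] zmax 65.8
c ret 163 off [-0.4 -2.1] zmax 52.3
c ret 190 off [0.4 1.1] zmax 49.9
d orif 76 off [-0.8 -1.7] zmax 46.6
d orif 81 off [-0.5  1. ] zmax 46.0
```

View pics/end.png

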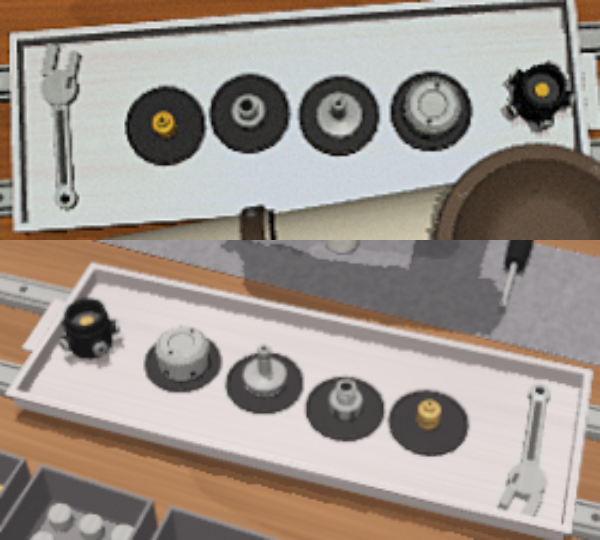

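All four parts stand upright and centred. In the upper half the cap is at (432,105), next to the valve body, then the piston at (340,115), retainer at (247,110) and orifice at (163,122), by the spanner. Offsets are 2 mm or less and the heights are correct. Handing in.

```bash
python3 -c "from bench import job_done; print(job_done())"
```

```text
the job is handed in; nothing more can be done
None
```

The job is handed in: the end cap, piston, yoke retainer and orifice stand upright in dishes a to d, widest next to the valve body, each about 2 mm or less from its dish's centre in the last pictures, with the valve body and spanner not touched; the arm was clear at about 33 s and no verdict was returned.

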